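Unfold the crank and clamp the plaster model

TASK

Clamp the plaster dental model that lies loose on the bed of the model vice. First swing the folded crank handle fully upright, and only then wind the handwheel clockwise until the moving jaw has pushed the model up against the end stop and holds it firmly, with about 17 N of clamping force (no less than 10 N, no more than 24 N, and never above 30 N, or the plaster chips). Then let go, with the model still clamped, and leave the other things around the vice where they are.

Things in the scene. Friction and masses are not known exactly. Their poses are not given: they have to be found in the camera images.
- vice: model vice fixed on the bench: aluminium bed plate 100 (x) x 256 (y) x 14 mm high with a grey gear housing 92 x 88 mm, top at z 47 mm, on its -y end. Origin: centre of the underside, on the bench; x across, y along the jaw's travel from the housing towards the end stop, z up.
- jaw: moving jaw, grey block with a steel insert 74 mm wide, 22 mm high, on two rods from the housing. Origin: on its centre line, 28.5 mm above the bench; y points to the end stop. The insert's clamping face is set 0 to 4 mm in front (+y) of the origin, differently each time, so where it meets the model must be felt. Rack and pinion: it moves 8.0 mm towards the stop per radian of the handwheel.
- end_stop: fixed end stop, grey block 78 x 19 x 26 mm with a steel face, standing on the bed opposite the jaw at a place that differs each time. Origin: centre of its clamping face, 28.5 mm above the bench; the face looks along -y of the vice, towards the jaw.
- model: plaster dental model to clamp, 52 x 68 mm, base 18 mm high, teeth to 32 mm, about 140 g, loose and not quite straight on the bed between jaw and stop. Origin: centre of its underside, 14 mm above the bench; x roughly along the vice's y. Parallel flat end faces at x = -26 mm (towards the jaw) and +26 mm (towards the stop); they settle flat on the jaws when squeezed.
- crank_wheel (a joint): angle of the handwheel, rad: 0 at the start, grows clockwise seen from above (closing the jaw), limit 6.8. Stiff: friction about 0.2 N m = 5.7 N along the circle at the handle; stays where it is left, also under load. Each newton of clamping force adds 0.008 N m = 0.23 N at the handle. With the model against both faces the clamping force rises steeply, some 250 N per rad (the jaw face is spring-backed).
- crank_handle (a joint): fold angle of the crank handle, rad: 0 = lying flat across the wheel, 1.571 = standing upright (hard stop). Starts at 0 to 0.25. Stiff hinge of about 0.12 N m friction, stays where it is left.
- wheel_centre (a point): point on the vertical axis of the handwheel, on the upper side of its disc, 62 mm above the bench; z up. The wheel is a dark steel disc of 45 mm radius on top of the housing.
- handle_hinge (a point): hinge of the folding handle, between two steel lugs (23 mm apart over all) that stand on the wheel 35 mm from its axis, 14 mm above wheel_centre. Its x axis runs along the handle from the hinge to the free end, its y axis is the hinge pin (level, at right angles to the handle).
- handle_end (a point): free end of the crank handle, on its axis, 64 mm from the hinge. The handle carries a black sleeve of 14 mm diameter, 14 to 64 mm from the hinge; it spins freely round the handle, so a gripper holding it need not turn with the wheel. Folded, the handle lies over the wheel's centre, its underside 7 mm above the disc.
- spare_model: bystander: another plaster dental model, 52 x 68 x 32 mm, on the bench beside the vice; origin: centre of the underside.
- grey_stone: bystander: dark grey grinding stone, disc of 61 mm diameter, 12 mm high; origin: centre of the underside.
- wax_carver: bystander: thin wax carver, 143 mm long, lying beside the housing; origin: centre of the underside.
- amber_bottle: bystander: bottle with white cap, 41 mm wide, 92 mm high, behind the vice; origin: centre of the underside.
- dotted_roll: bystander: small roll of tape, 55 mm diameter, 24 mm high; origin: centre of the underside.
Mind the look-alikes: they are no part of the job. What is shaped like the model but orange or red is not meant.

How it is judged:
By the outcome, as a careful person would: the job done as asked, in the order asked, and still so for the second after the job is handed in, with the robot touching nothing.
It also fails if it takes over 67 s, if anything falls off the work surface, if the arm or the gripper's body presses on something with over 40 N, if the wrist force passes 120 N, or if a joint passes its speed limit or range.

ROBOT

A 6-joint arm with a two-finger parallel gripper is mounted at the origin on a cart in front of the work surface, level with it; the furniture and walls round the work are solid. World frame = base frame: x ahead of the robot, y to its left, z up, the work surface at z = 0. Lengths are in mm, angles in rad, forces in N, time in s.
With the tool pointing down it reaches from about 350 to 950 mm from the base axis. Payload 17.4 kg.
Tool frame: the origin (TCP) lies midway between the tips of the shut fingers; the grasp point (between the pads) lies 19 mm behind it (manip.hold_point_z is the distance from the TCP to the grasp point, in mm); z points along the fingers, y is the line along which they close (so a half turn about z gives the same grasp; the last joint's range is limited). The gripper opens to 93 mm and grips with 3 to 60 N. Pads are 15 mm wide; open, the fingers measure 128 mm over their backs; the gripper's body (75 mm by 188 mm) begins 65 mm behind the grasp point.
Start: joints at [1.311, 0.116, 1.442, -0, 1.584, -0.038], TCP at [148.498, 658.468, 218.646] pointing down, gripper open.
Joint ranges: [-2.83, 2.83], [-0.83, 2.19], [0.07, 2.5], [-1.14, 4.28], [0.01, 3], [-2.97, 2.97]. Speed limits (rad/s): [1.89, 1.89, 2.22, 3.14, 3.14, 3.14].

INTERFACE

Orientations are given as a 3x3 rotation matrix whose columns are the frame's x, y, z axes.
In Python, from cell import manip gives the robot as it stands.
- The arm moves only by the tool servo_tool, never from a script. Its argument "targets" is one flat list of numbers, 7 for each row, row after row: the shift along the tool's x, y, z each as a share of 30 cm, from -1 to 1, then the turn, a rotation vector about the tool's x, y, z each as a share of 180 degrees, from -1 to 1, then the finger opening in mm, from 0 to 93. A call has 1 to 10 rows; each row shifts and turns the commanded pose from where the row before left it, along the tool's axes as they then stand; what a row does not reach is not made up. A row lasts 1/12 s, in which the tool goes at most 41.7 mm and 7.16 degrees, less where a joint would pass 70% of its speed; a pose out of reach is approached as far as the arm can. A call with a number of a shift or a turn outside -1 to 1 is refused whole. A call with a gripper value outside its range is refused whole. The fingers move at their own pace and stop on an object; "squeeze" is the grip in N (left out, the last holds). Time passes only in rows, so rows that do not move let the fingers close. It gives the time, the measured TCP pose, the force, the opening and the grip force at its end, in the units of the state.
- manip.get_state(): the state, without advancing time (a new reading comes with each control period).
- manip.capture(name): name is "side" or "top"; returns the picture (480x640x3 uint8, blue, green, red); there is no depth.
- manip.get_calibration(name): a dict with "intrinsics" (3x3 intrinsics, pixels), "dist" ([k1, k2, p1, p2, k3] as OpenCV has them; the pictures are not rectified), "extrinsics" (4x4, takes a point from camera to world coordinates). Camera axes: x right, y down, z forward; pixel columns grow to the right and rows downward; lengths in mm; the calibration is good to about 2 mm. A picture is of the moment at which its call begins. get_calibration takes no time and is no camera call.
- manip.finish_job(): hands the job in; it is judged then, once.
The state is a dict: "time": time; "q": joint angles; "dq": joint speeds; "effort": joint torques, N m; "eef_pos": TCP position; "ee_rot": TCP orientation; "contact_force": force on the tool from outside, world axes, zero at the start; "moment": the same for the moment, N m; "opening": finger opening in mm; "grip_force": force on a finger pad.
Only numpy, scipy, OpenCV 4.12 (cv2) and the standard library are available. Lean on these libraries where they do the work, as an engineer would, in place of code of your own. Each camera call takes 0.05 s, during which the arm holds its last target. There are 200 camera calls.

## Working session

There is one attempt and no reset: what is moved stays moved. The work goes in short steps, Python scripts to look and compute and a tool call to move; the robot and the scene stay as the last step left them, time stands still between calls to the robot, and variables do not carry over. Pictures are saved under pics/ and viewed, at most 10 in all, crops included, and the job is handed in when it is done.

Besides the shell and the picture viewer there is one more tool, called in YAML: its name, and indented under it one key for each argument. servo_tool: Moves the arm, as the interface text tells. Shift numbers are shares of 30 cm and turn numbers shares of 180 degrees, none past 1 either way. Its arguments: {"type":"object","properties":{"targets":{"type":"array"},"squeeze":{"type":"number"}},"required":["targets"]}

```bash
ls; mkdir -p pics; python3 - <<'E'
from cell import manip
import cv2
print(manip.get_state(), manip.hold_point_z)
for n in("side","top"):
    cv2.imwrite(f"pics/{n}0.png",manip.capture(n)); print(n,manip.get_calibration(n))
E
```

```text
pics
{'time': 0.0, 'q': array([ 1.31116130e+00,  1.16477273e-01,  1.44227287e+00,  3.57418458e-06,
        1.58402194e+00, -3.78037529e-02]), 'dq': array([ 0.00055387, -0.0002991 ,  0.00066357, -0.00120898,  0.00158563,
        0.00068763]), 'effort': array([ 1.09147255e-03, -7.21294999e+01, -6.22591567e+01,  7.80502916e-02,
        2.38879264e-02, -8.80649145e-05]), 'eef_pos': array([148.46584236, 658.24927   , 217.90634018]), 'ee_rot': array([[-9.75496178e-01,  2.20016164e-01, -3.06248140e-04],
       [ 2.20016372e-01,  9.75495515e-01, -1.13898825e-03],
       [ 4.81478613e-05, -1.17845829e-03, -9.99999304e-01]]), 'contact_force': array([-0.20457627, -0.19315617,  0.42871887]), 'moment': array([-0.02476896, -0.00118554,  0.00816915]), 'grip_force': 0.0, 'opening': 93.0147470704066} 18.8
side {'intrinsics': array([[508.29335182,   0.        , 319.77614287],
       [  0.        , 508.29335182, 230.54812854],
       [  0.        ,   0.        ,   1.        ]]), 'dist': array([-0.1125422,  0.       ,  0.       ,  0.       ,  0.       ]), 'extrinsics': array([[ 9.69941906e-01, -1.407366
[... 209 characters left out ...]
20256e+02],
       [ 0.00000000e+00,  0.00000000e+00,  0.00000000e+00,
         1.00000000e+00]])}
top {'intrinsics': array([[573.25269869,   0.        , 321.43118087],
       [  0.        , 573.25269869, 245.59136408],
       [  0.        ,   0.        ,   1.        ]]), 'dist': array([0.0318323, 0.       , 0.       , 0.       , 0.       ]), 'extrinsics': array([[-5.76019871e-03, -9.88602099e-01,  1.50441716e-01,
         3.64756828e+02],
       [-9.99770102e-01,  2.58618966e-03, -2.12850665e-02,
         9.61419809e+01],
       [ 2.06533906e-02, -1.50529736e-01, -9.88389719e-01,
         1.08342595e+03],
       [ 0.00000000e+00,  0.00000000e+00,  0.00000000e+00,
         1.00000000e+00]])}
```

View pics/top0.png

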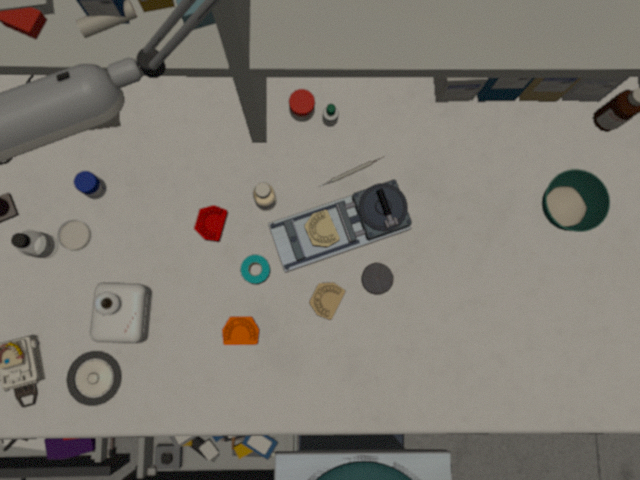

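View pics/side0.png

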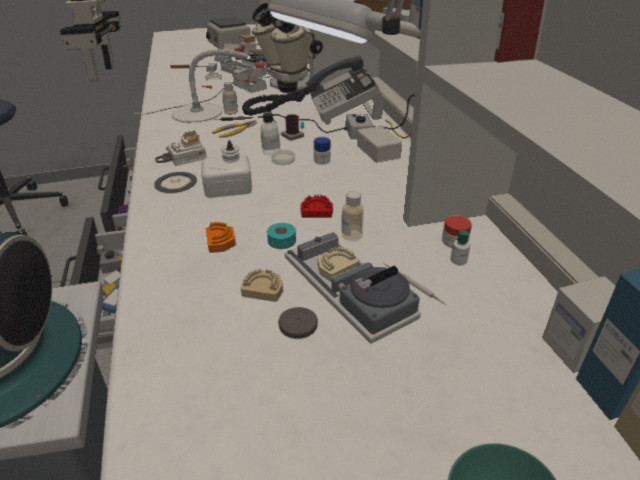

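The top view shows the vice at (340,222) with its wheel at (381,208). There are four model-like objects: a plaster one on the bed (323,229), a plaster spare (327,300), an orange one (241,331) and a red one (211,223). The one on the bed between the jaw and the stop is meant. I'll confirm it and the handle direction in a crop.

```bash
cat > h.py <<'E'
import numpy as np, cv2
from cell import manip
def ray(n,px):
    c=manip.get_calibration(n);K=c["intrinsics"];E=c["extrinsics"]
    u=cv2.undistortPoints(np.array([[px]],float),K,c["dist"])[0,0]
    d=E[:3,:3]@np.array([u[0],u[1],1]);return E[:3,3],d/np.linalg.norm(d)
def onz(n,px,z):
    o,d=ray(n,px);return o+d*(z-o[2])/d[2]
def proj(n,P):
    c=manip.get_calibration(n);E=np.linalg.inv(c["extrinsics"])
    return cv2.projectPoints(np.array(P,float).reshape(-1,3),cv2.Rodrigues(E[:3,:3])[0],E[:3,3],c["intrinsics"],c["dist"])[0][:,0]
def tri(p,q):
    A=[];b=[]
    for n,x in(("top",p),("side",q)):
        o,d=ray(n,x);M=np.eye(3)-np.outer(d,d);A.append(M);b.append(M@o)
    return np.linalg.lstsq(np.vstack(A),np.hstack(b),rcond=None)[0]
E
python3 - <<'E'
import cv2,numpy as np
t=cv2.imread("pics/top0.png")[170:280,262:422];s=cv2.imread("pics/side0.png")[225:345,280:430]
t=cv2.resize(t,(800,550),interpolation=cv2.INTER_CUBIC);s=cv2.resize(s,(750,600),interpolation=cv2.INTER_CUBIC)
g=lambda i:np.clip(255*(i/255.)**.6,0,255).astype('uint8')
cv2.imwrite("pics/tc.png",g(t));cv2.imwrite("pics/sc.png",g(s))
E
```

```text
(no output)
```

View pics/tc.png

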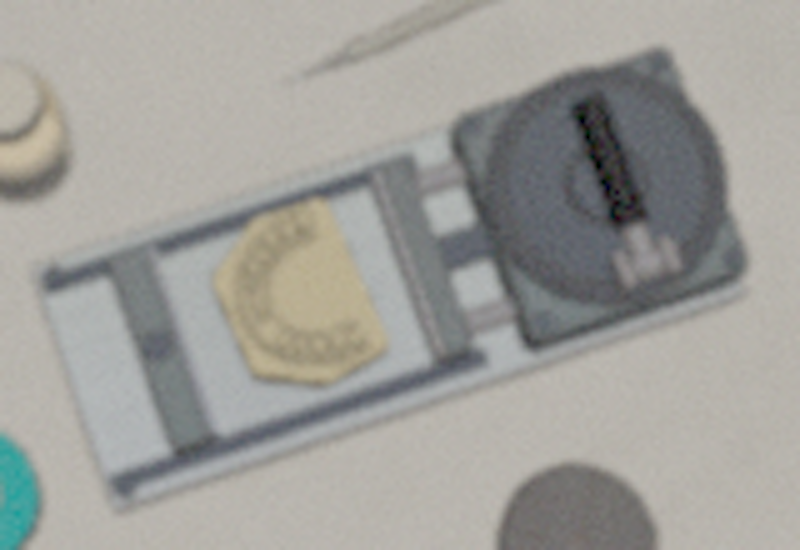

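View pics/sc.png

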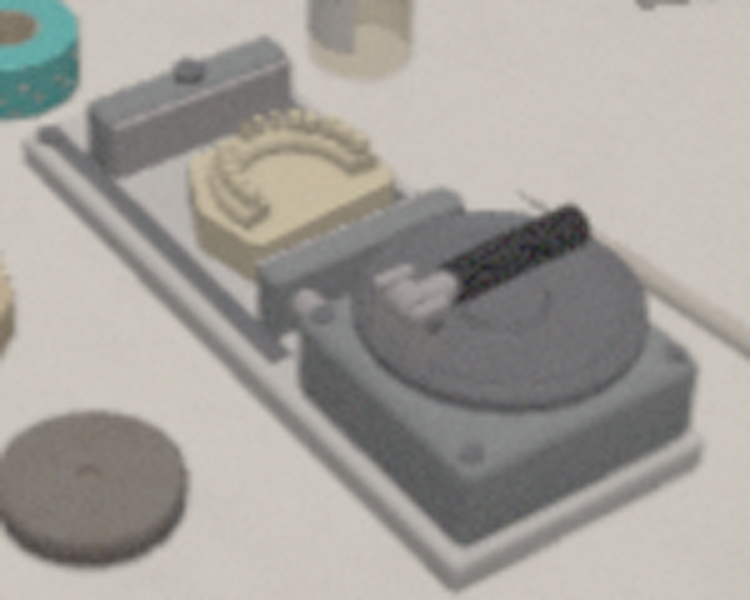

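Confirmed: the plaster model on the bed sits between the jaw and the stop. The lugs (hinge) are at about top (391,221), the black sleeve end at about (380,190), and the wheel centre at about (383,207).

```bash
python3 - <<'E'
from h import *
np.set_printoptions(precision=1,suppress=True)
T=lambda x,y:(262+x/5-.4,170+y/5-.4); S=lambda x,y:(280+x/5-.4,225+y/5-.4)
w=onz("top",T(606,187),62);print("wheel",w,onz("side",S(502,305),62))
print("hinge z76",onz("top",T(645,253),76), "tri",tri(T(645,253),S(420,290)))
print("end tri",tri(T(590,100),S(577,232)),"z76",onz("top",T(590,100),76))
print("sleeve start", tri(T(629,218),S(462,280)))
b=[onz("top",T(*p),14) for p in((38,268),(118,510),(748,292))]
print("bed",b); v=b[0]-b[1];print("vice x-ish",v,np.degrees(np.arctan2(v[1],v[0])))
v=b[1]-b[2];print(v,np.degrees(np.arctan2(v[1],v[0])))
print("housing corners",[onz("top",T(*p),47) for p in((455,125),(665,48),(748,270),(535,348))])
print("stop face",[onz("top",T(*p),41) for p in((150,250),(213,440))]," jaw front",[onz("top",T(*p),40) for p in((375,170),(440,362))])
print("model",[onz("top",T(*p),32) for p in((320,198),(388,350),(215,280),(250,375))])
for n,p in(("bottle",(264,186)),("stone",(377,278)),("carver",(375,158))):print(n,onz("top",p,20))
E
```

```text
wheel [591.2 -38.3  62. ] [589.8 -40.9  62. ]
hinge z76 [563.8 -49.9  76. ] tri [561.6 -49.   80.8]
end tri [618.2 -30.8  77. ] z76 [620.2 -31.3  76. ]
sleeve start [575.7 -44.1  77.5]
bed [array([570.7, 171.8,  14. ]), array([478.5, 141.2,  14. ]), array([560.9, -97.8,  14. ])]
vice x-ish [92.2 30.6  0. ] 18.36319788010424
[-82.4 239.    0. ] 109.03222510016198
housing corners [array([618.1,  15.4,  47. ]), array([647.4, -63.4,  47. ]), array([563.1, -92. ,  47. ]), array([534.1, -12.8,  47. ])]
stop face [array([572.2, 128.6,  41. ]), array([501.2, 105.4,  41. ])]  jaw front [array([602.6,  44.9,  40. ]), array([530.1,  21.6,  40. ])]
model [array([593.7,  65.3,  32. ]), array([536. ,  40.4,  32. ]), array([562.6, 104.7,  32. ]), array([526.7,  91.7,  32. ])]
bottle [641.5 181.8  20. ]
stone [465.2 -30.   20. ]
carver [696.8 -30.8  20. ]
```

servo_tool:
  targets: [0,0,0,0,0,-0.0348,40,0,0,0,0,0,-0.0348,40,0,0,0,0,0,-0.0348,40,0,0,0,0,0,-0.0348,40,0,0,0,0,0,-0.0348,40,-0.034,-0.127,0,0,0,0,40,-0.034,-0.127,0,0,0,0,40,-0.034,-0.127,0,0,0,0,40,-0.034,-0.127,0,0,0,0,40,-0.034,-0.127,0,0,0,0,40]
  squeeze: 5

```text
time: 0.93
eef_pos: [258.1, 492.5, 218.2]
ee_rot: [[-0.948, -0.32, -0.0], [-0.32, 0.948, -0.001], [0.0, -0.0, -1.0]]
contact_force: [0.7, 0.8, 0.4]
opening: 40.5
grip_force: 0.0
```

servo_tool:
  targets: [-0.034,-0.127,0,0,0,0,40,-0.034,-0.127,0,0,0,0,40,-0.034,-0.127,0,0,0,0,40,-0.034,-0.127,0,0,0,0,40,-0.034,-0.127,0,0,0,0,40,-0.034,-0.127,0,0,0,0,40,-0.034,-0.127,0,0,0,0,40,-0.034,-0.127,0,0,0,0,40,-0.034,-0.127,0,0,0,0,40,-0.034,-0.127,0,0,0,0,40]

```text
time: 1.77
eef_pos: [476.4, 163.8, 218.6]
ee_rot: [[-0.948, -0.319, 0.0], [-0.319, 0.948, 0.0], [-0.0, -0.0, -1.0]]
contact_force: [0.4, 0.3, 0.7]
opening: 40.3
grip_force: 0.0
```

servo_tool:
  targets: [-0.035,-0.127,0,0,0,0,40,-0.035,-0.127,0,0,0,0,40,-0.035,-0.127,0,0,0,0,40,-0.035,-0.127,0,0,0,0,40,-0.035,-0.115,0,0,0,0,40,-0.02,-0.07,0,0,0,0,40,0,0,0,0,0,0,40,0,0,0,0,0,0,40,0,0,0,0,0,0,40]

```text
time: 2.52
eef_pos: [597.3, -12.3, 218.3]
ee_rot: [[-0.948, -0.319, -0.001], [-0.319, 0.948, 0.0], [0.001, 0.0, -1.0]]
contact_force: [-0.3, 0.1, 0.5]
opening: 40.1
grip_force: 0.0
```

```bash
python3 - <<'E'
from h import *
s=manip.get_state();print(s["eef_pos"],s["contact_force"])
E
```

```text
[597.33865353 -12.32509572 218.32221065] [-0.30821961  0.10264761  0.50849256]
```

servo_tool:
  targets: [-0.01,-0.04,0.06,0,0,0,40,-0.007,-0.037,0.09,0,0,0,40,0,0,0.09,0,0,0,40,0,0,0.07,0,0,0,40,0,0,0,0,0,0,40,0,0,0,0,0,0,40]

```text
time: 3.02
eef_pos: [609.2, -32.0, 125.6]
ee_rot: [[-0.947, -0.32, -0.001], [-0.32, 0.947, 0.0], [0.001, 0.001, -1.0]]
contact_force: [0.7, -0.4, 0.7]
opening: 39.6
grip_force: 0.0
```

```bash
python3 - <<'E'
from h import *
s=manip.get_state();print(s["eef_pos"])
i=manip.capture("side");j=manip.capture("top")
f=lambda a,r:cv2.resize(np.clip(255*(a[r[0]:r[1],r[2]:r[3]]/255.)**.6,0,255).astype('uint8'),(400,400),interpolation=cv2.INTER_CUBIC)
cv2.imwrite("pics/a1.png",np.hstack([f(i,(220,320,330,430)),f(j,(150,250,330,430))]))
print(proj("side",s["eef_pos"]),proj("top",s["eef_pos"]))
E
```

```text
[609.24039521 -31.95557858 125.60010566]
[[393.26241857 246.10995217]] [[383.59823081 188.67705526]]
```

View pics/a1.png

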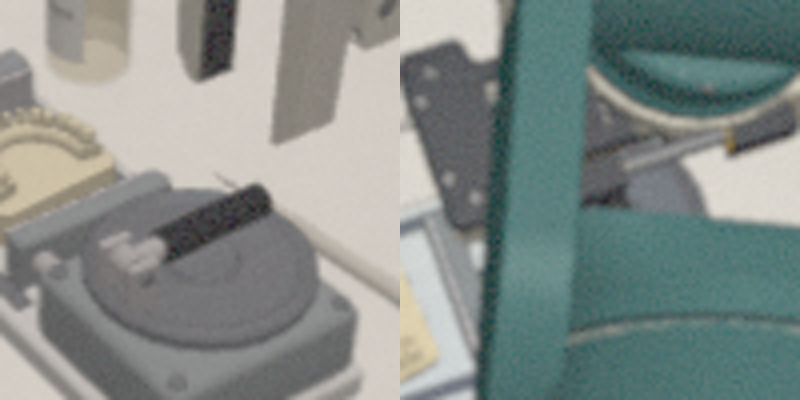

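The fingers straddle the folded handle; the sleeve end is at side (396,268) and the TCP projects to (393,246), above it. I'll go down and close softly.

servo_tool:
  targets: [0,0,0.08,0,0,0,40,0,0,0.07,0,0,0,40,0,0,0.045,0,0,0,40,0,0,0,0,0,0,40,0,0,0,0,0,0,40,0,0,0,0,0,0,20]
  squeeze: 4

```text
time: 3.62
eef_pos: [610.7, -32.9, 69.0]
ee_rot: [[-0.948, -0.319, 0.002], [-0.319, 0.948, -0.0], [-0.002, -0.001, -1.0]]
contact_force: [0.9, 0.0, -0.2]
opening: 37.0
grip_force: 0.0
```

servo_tool:
  targets: [0,0,0,0,0,0,16,0,0,0,0,0,0,14,0,0,0,0,0,0,12,0,0,0,0,0,0,10,0,0,0,0,0,0,10,0,0,0,0,0,0,10]

```text
time: 4.12
eef_pos: [610.1, -32.9, 67.5]
ee_rot: [[-0.948, -0.319, 0.001], [-0.319, 0.948, 0.0], [-0.001, -0.0, -1.0]]
contact_force: [0.8, 1.3, 2.7]
opening: 13.8
grip_force: 4.0
```

servo_tool:
  targets: [0,0,0,0,0,0,8,0.001,0,-0.0192,0,0,0,8,0.003,0,-0.019,0,0,0,8,0.005,0,-0.0185,0,0,0,8,0.0069,0,-0.0179,0,0,0,8,0.0087,0,-0.0171,0,0,0,8,0,0,0,0,0,0,8]
  squeeze: 10

```text
time: 4.7
eef_pos: [602.6, -35.5, 95.9]
ee_rot: [[-0.948, -0.319, 0.0], [-0.319, 0.948, -0.0], [-0.0, -0.0, -1.0]]
contact_force: [-3.0, 0.5, 0.6]
opening: 13.8
grip_force: 10.0
```

servo_tool:
  targets: [0.0105,0,-0.0161,0,0,0,8,0.0121,0,-0.0149,0,0,0,8,0.0136,0,-0.0136,0,0,0,8,0.0149,0,-0.0121,0,0,0,8,0.0161,0,-0.0105,0,0,0,8,0.0171,0,-0.0087,0,0,0,8,0.0179,0,-0.0069,0,0,0,8,0,0,0,0,0,0,8]

```text
time: 5.37
eef_pos: [573.4, -45.4, 120.6]
ee_rot: [[-0.948, -0.319, 0.001], [-0.319, 0.948, -0.0], [-0.001, -0.001, -1.0]]
contact_force: [-0.2, 0.2, 4.5]
opening: 12.4
grip_force: 10.0
```

servo_tool:
  targets: [0.0185,0,-0.005,0,0,0,8,0.019,0,-0.003,0,0,0,8,0.0192,0,-0.001,0,0,0,8,0,0,0,0,0,0,8,0,0,0,0,0,0,8]

```text
time: 5.78
eef_pos: [557.3, -50.7, 121.9]
ee_rot: [[-0.948, -0.319, -0.001], [-0.319, 0.948, -0.0], [0.001, 0.0, -1.0]]
contact_force: [0.6, 0.6, -0.4]
opening: 8.0
grip_force: 0.0
```

The grip slipped off near the top of the arc. Looking at where the handle stands.

servo_tool:
  targets: [0,0,-0.1,0,0,0,40,0,0,-0.1,0,0,0,40,0,0,-0.05,0,0,0,40,0,0,0,0,0,0,40]

```text
time: 6.12
eef_pos: [558.9, -50.6, 200.8]
ee_rot: [[-0.948, -0.319, 0.005], [-0.319, 0.948, -0.001], [-0.004, -0.002, -1.0]]
contact_force: [0.9, 0.1, 0.8]
opening: 29.8
grip_force: 0.0
```

```bash
python3 - <<'E'
from h import *
s=manip.get_state();print(s["eef_pos"])
i=manip.capture("side");j=manip.capture("top")
f=lambda a,r:cv2.resize(np.clip(255*(a[r[0]:r[1],r[2]:r[3]]/255.)**.6,0,255).astype('uint8'),(400,400),interpolation=cv2.INTER_CUBIC)
cv2.imwrite("pics/a2.png",np.hstack([f(i,(220,320,330,430)),f(j,(150,250,330,430))]))
E
```

```text
[558.945937   -50.64319542 200.8064431 ]
```

View pics/a2.png

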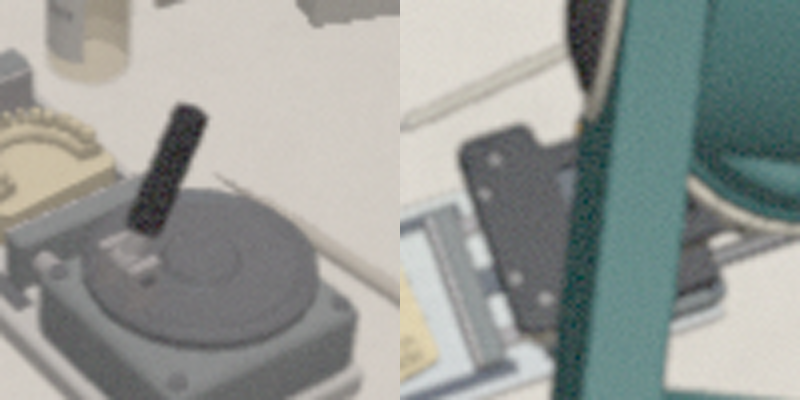

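The handle stands tilted, with its end at side px (377,248) and lug at (363,281). I'll work out its angle.

```bash
python3 - <<'E'
from h import *
H=np.array([557.5,-50,76]);d=np.array([.948,.319,0]);n=np.array([-.319,.948,0])
for px in((377.2,247.3),(366.5,278)):
    o,r=ray("side",px);P=o+r*((H-o)@n)/(r@n);print(P,(P-H)@d,P[2]-76,np.degrees(np.arctan2(P[2]-76,(P-H)@d)))
print(proj("side",H))
E
```

```text
[580.13082474 -42.38477522 136.1144225 ] 23.883278553449735 60.11442249670108 68.33222482780596
[564.89513951 -47.51155116  87.22758708] 7.804407434784674 11.227587083723847 55.19645206875775
[[361.86600979 285.80147474]]
```

servo_tool:
  targets: [-0.03,0,0,0,0,0,40,-0.027,0,0.06,0,0,0,40,0,0,0.1,0,0,0,40,0,0,0.1,0,0,0,40,0,0,0.06,0,0,0,40,0,0,0,0,0,0,14,0,0,0,0,0,0,10,0,0,0,0,0,0,10,0,0,0,0,0,0,10]
  squeeze: 5

```text
time: 6.97
eef_pos: [574.7, -45.1, 102.7]
ee_rot: [[-0.948, -0.319, 0.002], [-0.319, 0.948, -0.0], [-0.002, -0.001, -1.0]]
contact_force: [-0.6, -0.9, 1.6]
opening: 17.8
grip_force: 0.0
```

servo_tool:
  targets: [0,0,0,0,0,0,8,0,0,0,0,0,0,8]

```text
time: 7.13
eef_pos: [574.6, -45.1, 102.6]
ee_rot: [[-0.948, -0.319, 0.002], [-0.319, 0.948, -0.0], [-0.002, -0.001, -1.0]]
contact_force: [0.6, 0.2, 4.8]
opening: 13.6
grip_force: 5.0
```

servo_tool:
  targets: [0.0133,0,-0.005,0,0,0,8,0.0133,0,-0.004,0,0,0,8,0.0133,0,-0.002,0,0,0,8,0.0133,0,-0.001,0,0,0,8,0.008,0,0,0,0,0,8,0,0,0,0,0,0,8,0,0,0,0,0,0,8]
  squeeze: 8

```text
time: 7.72
eef_pos: [556.6, -51.1, 105.5]
ee_rot: [[-0.948, -0.319, 0.001], [-0.319, 0.948, -0.0], [-0.001, -0.001, -1.0]]
contact_force: [1.1, -0.2, 8.0]
opening: 13.2
grip_force: 8.0
```

servo_tool:
  targets: [0.005,0,-0.003,0,0,0,8,0.002,0,0,0,0,0,8,0,0,0,0,0,0,8]

```text
time: 7.97
eef_pos: [554.6, -51.7, 105.8]
ee_rot: [[-0.948, -0.319, 0.0], [-0.319, 0.948, -0.0], [-0.0, -0.0, -1.0]]
contact_force: [4.4, -0.9, 2.0]
opening: 13.3
grip_force: 8.0
```

servo_tool:
  targets: [0.005,0,-0.003,0,0,0,8,0.002,0,0,0,0,0,8,0,0,0,0,0,0,8]

```text
time: 8.22
eef_pos: [552.3, -52.3, 106.2]
ee_rot: [[-0.948, -0.319, -0.001], [-0.319, 0.948, -0.0], [0.001, 0.0, -1.0]]
contact_force: [4.5, -0.4, -1.9]
opening: 12.8
grip_force: 7.7
```

```bash
python3 - <<'E'
from h import *
i=manip.capture("side")
cv2.imwrite("pics/a3.png",cv2.resize(np.clip(255*(i[210:310,320:420]/255.)**.6,0,255).astype('uint8'),(500,500),interpolation=cv2.INTER_CUBIC))
H=np.array([557.5,-50,76]);d=np.array([.948,.319,0])
for a in (90,80,70): print(a,(proj("side",H+np.outer([14,64],d*np.cos(np.radians(a))+np.array([0,0,np.sin(np.radians(a))])))-[320,210])*5)
E
```

```text
90 [[211.38624106 341.98891192]
 [219.01939239 202.80683181]]
80 [[218.09787395 339.62761863]
 [250.66666137 192.73251585]]
70 [[224.51678278 338.48001042]
 [280.47167205 188.68108897]]
```

View pics/a3.png

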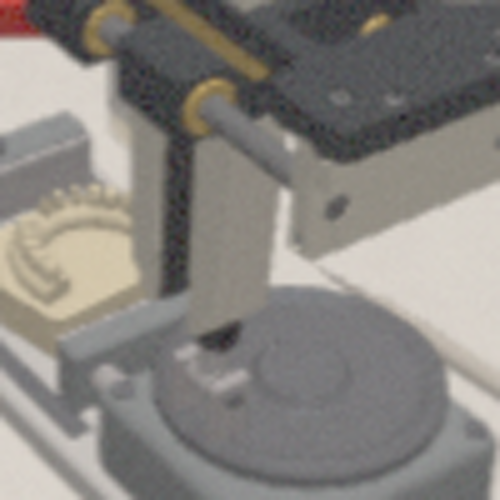

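The fingers hide the handle. I'll open, rise and look.

servo_tool:
  targets: [0,0,0,0,0,0,40,0,0,0,0,0,0,40,0,0,-0.1,0,0,0,40,0,0,-0.1,0,0,0,40,0,0,-0.07,0,0,0,40,0,0,0,0,0,0,40]

```text
time: 8.77
eef_pos: [553.7, -52.3, 192.4]
ee_rot: [[-0.948, -0.319, 0.005], [-0.319, 0.948, -0.001], [-0.005, -0.002, -1.0]]
contact_force: [-0.2, 0.2, -0.1]
opening: 39.8
grip_force: 0.0
```

```bash
python3 - <<'E'
from h import *
i=manip.capture("side")
cv2.imwrite("pics/a4.png",cv2.resize(np.clip(255*(i[210:310,320:420]/255.)**.6,0,255).astype('uint8'),(500,500),interpolation=cv2.INTER_CUBIC))
print(manip.get_state()["eef_pos"])
g=cv2.cvtColor(i,cv2.COLOR_BGR2GRAY)[240:290,350:390]; m=(g<28).astype('uint8')
n,l,st,c=cv2.connectedComponentsWithStats(m);k=1+np.argmax(st[1:,4]);ys,xs=np.where(l==k)
print(st[k]); [print(y+240,xs[ys==y].mean()+350) for y in range(ys.min(),ys.max()+1,4)]
E
```

```text
[553.15616812 -52.2939168  189.86247154]
[  9   8  11  32 206]
248 365.5
252 366.0
256 365.5
260 365.0
264 364.5
268 364.0
272 363.0
276 362.5
```

View pics/a4.png

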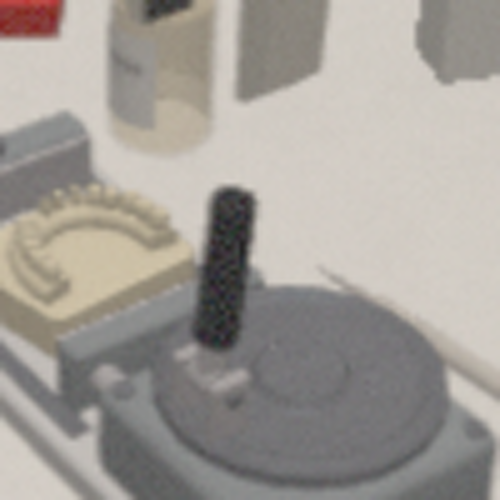

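Handle axis runs from side (363,279) to (367,248), about 85°, so not fully up. I'll push it to the stop with shut fingers from the far side.

servo_tool:
  targets: [-0.055,0,0,0,0,0,0,-0.06,0,0,0,0,0,0,0,0,0.07,0,0,0,0,0,0,0.1,0,0,0,0,0,0,0.08,0,0,0,0,0,0,0.03,0,0,0,0,0,0,0,0,0,0,0]

```text
time: 9.4
eef_pos: [583.7, -41.0, 100.4]
ee_rot: [[-0.948, -0.319, -0.005], [-0.319, 0.948, 0.001], [0.005, 0.002, -1.0]]
contact_force: [-0.1, 0.3, 0.4]
opening: 1.1
grip_force: 0.0
```

servo_tool:
  targets: [0.01,0,0,0,0,0,0,0.01,0,0,0,0,0,0,0.005,0,0,0,0,0,0,0.005,0,0,0,0,0,0,0,0,0,0,0,0,0]

```text
time: 9.82
eef_pos: [577.0, -44.3, 104.8]
ee_rot: [[-0.948, -0.319, 0.002], [-0.319, 0.948, -0.0], [-0.002, -0.001, -1.0]]
contact_force: [2.4, 0.6, 1.6]
opening: 0.7
grip_force: 0.8
```

servo_tool:
  targets: [0.007,0,0,0,0,0,0,0.007,0,0,0,0,0,0,0,0,0,0,0,0,0]

```text
time: 10.07
eef_pos: [573.0, -45.5, 104.1]
ee_rot: [[-0.948, -0.319, 0.001], [-0.319, 0.948, 0.0], [-0.001, -0.0, -1.0]]
contact_force: [3.5, 1.0, 2.5]
opening: 0.5
grip_force: 1.9
```

servo_tool:
  targets: [0.004,0,0,0,0,0,0,0.003,0,0,0,0,0,0,0,0,0,0,0,0,0]

```text
time: 10.32
eef_pos: [572.1, -45.7, 104.3]
ee_rot: [[-0.948, -0.319, 0.004], [-0.319, 0.948, 0.001], [-0.004, -0.001, -1.0]]
contact_force: [12.8, 3.7, -0.0]
opening: 0.4
grip_force: 6.9
```

Hard stop felt (13 N), so the handle is upright. Now regrip it from above.

servo_tool:
  targets: [-0.03,0,0,0,0,0,0,0,0,-0.09,0,0,0,0,0,0,-0.1,0,0,0,20,0,0,0,0,0,0,40,0.04,0,0,0,0,0,40,0.035,0,0,0,0,0,40,0,0,0.08,0,0,0,40,0,0,0.09,0,0,0,40,0,0,0,0,0,0,40]
  squeeze: 5

```text
time: 11.07
eef_pos: [554.5, -50.4, 103.8]
ee_rot: [[-0.948, -0.319, -0.008], [-0.319, 0.948, 0.001], [0.007, 0.003, -1.0]]
contact_force: [-1.0, 0.7, -1.8]
opening: 38.9
grip_force: 0.0
```

servo_tool:
  targets: [0,0,0,0,0,0,18,0,0,0,0,0,0,12,0,0,0,0,0,0,10,0,0,0,0,0,0,10,0,0,0,0,0,0,10,0,0,0,0,0,0,10]

```text
time: 11.57
eef_pos: [558.4, -50.5, 110.7]
ee_rot: [[-0.948, -0.319, 0.002], [-0.319, 0.948, -0.0], [-0.001, -0.001, -1.0]]
contact_force: [-0.6, -0.2, 5.4]
opening: 13.9
grip_force: 5.0
```

```bash
python3 - <<'E'
import numpy as np
p=np.arange(0,3.61,.12);x=np.diff(35*np.cos(p))/300;y=np.diff(35*np.sin(p))/300
for k in range(0,30,10):print([v for i in range(k,k+10) for v in(round(x[i],4),round(y[i],4),0,0,0,0,8)])
E
```

```text
[np.float64(-0.0008), np.float64(0.014), 0, 0, 0, 0, 8, np.float64(-0.0025), np.float64(0.0138), 0, 0, 0, 0, 8, np.float64(-0.0041), np.float64(0.0134), 0, 0, 0, 0, 8, np.float64(-0.0057), np.float64(0.0128), 0, 0, 0, 0, 8, np.float64(-0.0072), np.float64(0.012), 0, 0, 0, 0, 8, np.float64(-0.0086), np.float64(0.0111), 0, 0, 0, 0, 8, np.float64(-0.0098), np.float64(0.0099), 0, 0, 0, 0, 8, np.float64(-0.011), np.float64(0.0087), 0, 0, 0, 0, 8, np.float64(-0.0119), np.float64(0.0073), 0, 0, 0, 0, 8, np.float64(-0.0127), np.float64(0.0058), 0, 0, 0, 0, 8]
[np.float64(-0.0133), np.float64(0.0043), 0, 0, 0, 0, 8, np.float64(-0.0137), np.float64(0.0027), 0, 0, 0, 0, 8, np.float64(-0.014), np.float64(0.001), 0, 0, 0, 0, 8, np.float64(-0.014), np.float64(-0.0007), 0, 0, 0, 0, 8, np.float64(-0.0138), np.float64(-0.0024), 0, 0, 0, 0, 8, np.float64(-0.0134), np.float64(-0.004), 0, 0, 0, 0, 8, np.float64(-0.0128), np.float64(-0.0056), 0, 0, 0, 0, 8, np.float64(-0.0121), np.float64(-0.0071), 0, 0, 0, 0, 8, np.float64(-0.0111), np.float64(-0.0085), 0, 0, 0, 0, 8, np.float64(-0.0101), np.float64(-0.0097), 0, 0, 0, 0, 8]
[np.float64(-0.0088), np.float64(-0.0109), 0, 0, 0, 0, 8, np.float64(-0.0075), np.float64(-0.0118), 0, 0, 0, 0, 8, np.float64(-0.006), np.float64(-0.0126), 0, 0, 0, 0, 8, np.float64(-0.0044), np.float64(-0.0133), 0, 0, 0, 0, 8, np.float64(-0.0028), np.float64(-0.0137), 0, 0, 0, 0, 8, np.float64(-0.0011), np.float64(-0.0139), 0, 0, 0, 0, 8, np.float64(0.0005), np.float64(-0.014), 0, 0, 0, 0, 8, np.float64(0.0022), np.float64(-0.0138), 0, 0, 0, 0, 8, np.float64(0.0038), np.float64(-0.0135), 0, 0, 0, 0, 8, np.float64(0.0054), np.float64(-0.0129), 0, 0, 0, 0, 8]
```

servo_tool:
  targets: [0,0,0,0,0,0,8,0,0,0,0,0,0,8,-0.0008,0.014,0,0,0,0,8,-0.0025,0.0138,0,0,0,0,8,-0.0041,0.0134,0,0,0,0,8,0,0,0,0,0,0,8]
  squeeze: 35

```text
time: 12.07
eef_pos: [556.5, -37.9, 110.7]
ee_rot: [[-0.948, -0.319, 0.001], [-0.319, 0.948, -0.001], [-0.001, -0.001, -1.0]]
contact_force: [-1.0, 0.0, 6.2]
opening: 13.5
grip_force: 35.0
```

servo_tool:
  targets: [-0.0057,0.0128,0,0,0,0,8,-0.0072,0.012,0,0,0,0,8,-0.0086,0.0111,0,0,0,0,8,-0.0098,0.0099,0,0,0,0,8,-0.011,0.0087,0,0,0,0,8,-0.0119,0.0073,0,0,0,0,8,-0.0127,0.0058,0,0,0,0,8]

```text
time: 12.65
eef_pos: [568.7, -12.6, 110.6]
ee_rot: [[-0.948, -0.319, 0.0], [-0.319, 0.948, -0.001], [0.0, -0.001, -1.0]]
contact_force: [-4.4, -4.5, 8.2]
opening: 13.3
grip_force: 35.0
```

```bash
cat >> h.py <<'E'
TX=np.array([-.948,-.319,0]);TY=np.array([-.319,.948,0])
def st(c=(590.7,-38.9)):
    s=manip.get_state();p=s["eef_pos"]-np.array([*c,0]);p[2]=0;f=s["contact_force"]
    a=np.arctan2(p@TY,p@TX)%(2*np.pi);t=-np.sin(a)*TX+np.cos(a)*TY;r=p/np.linalg.norm(p)
    print("t %.2f phi %.3f r %.1f resist %.1f radial %.1f fz %.1f op %.1f"%(s["time"],a,np.linalg.norm(p),-f@t,f@r,f[2],s["opening"]))
E
python3 -c "
from h import *
st();i=manip.capture('side')
cv2.imwrite('pics/a5.png',cv2.resize(np.clip(255*(i[210:310,290:420]/255.)**.6,0,255).astype('uint8'),(650,500),interpolation=cv2.INTER_CUBIC))"
```

```text
t 12.65 phi 1.199 r 34.3 resist 6.3 radial -0.6 fz 8.2 op 13.3
```

View pics/a5.png

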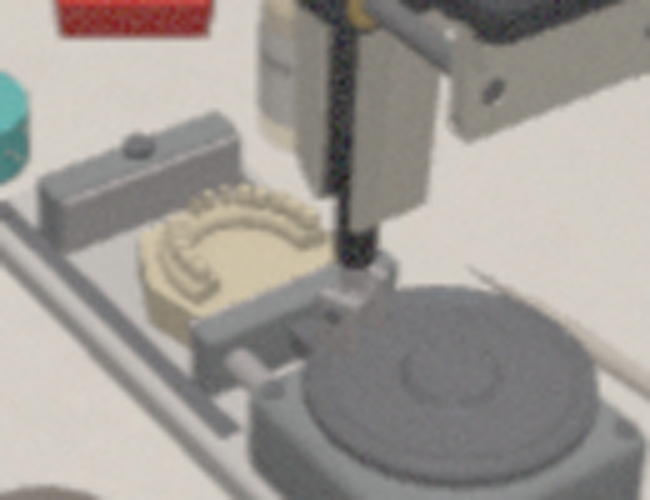

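The wheel and jaw follow (lug at side (361,266)), and the handle is upright in the grip. Continuing.

servo_tool:
  targets: [-0.0133,0.0043,0,0,0,0,8,-0.0137,0.0027,0,0,0,0,8,-0.014,0.001,0,0,0,0,8,-0.014,-0.0007,0,0,0,0,8,-0.0138,-0.0024,0,0,0,0,8,-0.0134,-0.004,0,0,0,0,8,-0.0128,-0.0056,0,0,0,0,8,-0.0121,-0.0071,0,0,0,0,8,-0.0111,-0.0085,0,0,0,0,8,-0.0101,-0.0097,0,0,0,0,8]

```text
time: 13.53
eef_pos: [608.1, -8.2, 110.6]
ee_rot: [[-0.948, -0.32, -0.0], [-0.32, 0.948, 0.001], [-0.0, 0.001, -1.0]]
contact_force: [-6.0, 4.1, 9.2]
opening: 13.3
grip_force: 35.0
```

```bash
python3 -c "
from h import *
st()"
```

```text
t 13.53 phi 2.411 r 35.3 resist 7.2 radial 0.6 fz 9.2 op 13.3
```

servo_tool:
  targets: [-0.0088,-0.0109,0,0,0,0,8,-0.0075,-0.0118,0,0,0,0,8,-0.006,-0.0126,0,0,0,0,8,-0.0044,-0.0133,0,0,0,0,8,-0.0028,-0.0137,0,0,0,0,8,-0.0011,-0.0139,0,0,0,0,8,0.0005,-0.014,0,0,0,0,8,0.0022,-0.0138,0,0,0,0,8,0.0038,-0.0135,0,0,0,0,8,0.0054,-0.0129,0,0,0,0,8]

```text
time: 14.37
eef_pos: [626.3, -43.2, 110.6]
ee_rot: [[-0.948, -0.32, 0.001], [-0.32, 0.948, 0.001], [-0.002, 0.001, -1.0]]
contact_force: [-0.3, 6.3, 7.2]
opening: 13.1
grip_force: 35.0
```

```bash
python3 -c "
from h import *
st();i=manip.capture('top');j=manip.capture('side')
np.save('/tmp/t.npy',i)
f=lambda a,r:cv2.resize(np.clip(255*(a[r[0]:r[1],r[2]:r[3]]/255.)**.6,0,255).astype('uint8'),(400,400),interpolation=cv2.INTER_CUBIC)
cv2.imwrite('pics/a6.png',np.hstack([f(j,(220,320,280,380)),f(i,(180,280,262,362))]))
for a in (4.0,4.6): print()
p=np.arange(3.6,5.6,.04);x=np.diff(35*np.cos(p))/300;y=np.diff(35*np.sin(p))/300
for k in range(0,48):print('%.2f: %.4f, %.4f'%(p[k],x[k],y[k]))"
```

```text
t 14.37 phi 3.587 r 35.9 resist 6.3 radial -1.1 fz 7.2 op 13.1


3.60: 0.0021, -0.0041
3.64: 0.0023, -0.0041
3.68: 0.0025, -0.0040
3.72: 0.0026, -0.0039
3.76: 0.0028, -0.0037
3.80: 0.0029, -0.0036
3.84: 0.0031, -0.0035
3.88: 0.0032, -0.0034
3.92: 0.0033, -0.0033
3.96: 0.0035, -0.0031
4.00: 0.0036, -0.0030
4.04: 0.0037, -0.0028
4.08: 0.0038, -0.0027
4.12: 0.0039, -0.0025
4.16: 0.0040, -0.0024
4.20: 0.0041, -0.0022
4.24: 0.0042, -0.0020
4.28: 0.0043, -0.0019
4.32: 0.0043, -0.0017
4.36: 0.0044, -0.0015
4.40: 0.0045, -0.0013
4.44: 0.0045, -0.0012
4.48: 0.0046, -0.0010
4.52: 0.0046, -0.0008
4.56: 0.0046, -0.0006
4.60: 0.0046, -0.0004
4.64: 0.0047, -0.0002
4.68: 0.0047, -0.0001
4.72: 0.0047, 0.0001
4.76: 0.0047, 0.0003
4.80: 0.0046, 0.0005
4.84: 0.0046, 0.0007
4.88: 0.0046, 0.0009
4.92: 0.0045, 0.0011
4.96: 0.0045, 0.0012
5.00: 0.0044, 0.0014
5.04: 0.0044, 0.0016
5.08: 0.0043, 0.0018
5.12: 0.0042, 0.0019
5.16: 0.0042, 0.0021
5.20: 0.0041, 0.0023
5.24: 0.0040, 0.0024
5.28: 0.0039, 0.0026
5.32: 0.0038, 0.0027
5.36: 0.0037, 0.0029
5.40: 0.0035, 0.0030
5.44: 0.0034, 0.0032
5.48: 0.0033, 0.0033
```

View pics/a6.png

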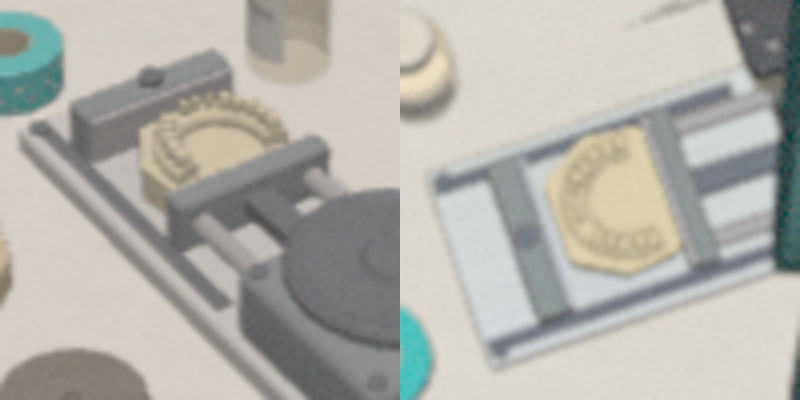

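The jaw now carries the model, leaving a gap of about 8 mm at the stop (top px ~(396,230)). Slower from here.

servo_tool:
  targets: [0.0069,-0.0122,0,0,0,0,8,0.0083,-0.0112,0,0,0,0,8,0.0096,-0.0102,0,0,0,0,8,0.0108,-0.0089,0,0,0,0,8,0.0041,-0.0022,0,0,0,0,8,0.0039,-0.0025,0,0,0,0,8,0.004,-0.0024,0,0,0,0,8]

```text
time: 15.05
eef_pos: [617.9, -62.1, 110.7]
ee_rot: [[-0.948, -0.319, 0.003], [-0.319, 0.948, 0.001], [-0.003, -0.0, -1.0]]
contact_force: [4.6, 4.1, 4.4]
opening: 13.5
grip_force: 35.0
```

```bash
python3 -c "
from h import *
st()"
```

```text
t 15.05 phi 4.172 r 35.7 resist 6.1 radial 0.8 fz 4.4 op 13.5
```

servo_tool:
  targets: [0.0041,-0.0022,0,0,0,0,8,0.0042,-0.002,0,0,0,0,8,0.0043,-0.0019,0,0,0,0,8,0.0043,-0.0017,0,0,0,0,8]

```text
time: 15.38
eef_pos: [614.3, -65.6, 110.7]
ee_rot: [[-0.948, -0.32, 0.004], [-0.32, 0.948, 0.001], [-0.004, 0.0, -1.0]]
contact_force: [10.8, 7.2, 2.2]
opening: 13.4
grip_force: 35.0
```

```bash
python3 -c "
from h import *
st()"
```

```text
t 15.38 phi 4.313 r 35.6 resist 12.8 radial 1.8 fz 2.2 op 13.4
```

Resistance jumped from 6 to 12.8 N, so contact came sooner than expected and the clamp is at roughly 27 N. Backing off now.

servo_tool:
  targets: [-0.0075,0.003,0,0,0,0,8,0,0,0,0,0,0,8]

```text
time: 15.55
eef_pos: [615.6, -64.6, 110.6]
ee_rot: [[-0.948, -0.319, 0.002], [-0.319, 0.948, 0.0], [-0.002, -0.0, -1.0]]
contact_force: [2.1, 0.9, 6.9]
opening: 13.3
grip_force: 35.0
```

```bash
python3 -c "
from h import *
st()"
```

```text
t 15.55 phi 4.268 r 35.7 resist 2.2 radial 0.8 fz 6.9 op 13.3
```

servo_tool:
  targets: [-0.0021,0.001,0,0,0,0,8,0,0,0,0,0,0,8]

```text
time: 15.72
eef_pos: [615.8, -64.3, 110.6]
ee_rot: [[-0.948, -0.319, 0.001], [-0.319, 0.948, -0.0], [-0.001, -0.001, -1.0]]
contact_force: [-1.3, -1.1, 7.5]
opening: 13.4
grip_force: 35.0
```

```bash
python3 -c "
from h import *
st()"
```

```text
t 15.72 phi 4.258 r 35.7 resist -1.7 radial -0.1 fz 7.5 op 13.4
```

servo_tool:
  targets: [-0.0021,0.001,0,0,0,0,8,0,0,0,0,0,0,8]

```text
time: 15.88
eef_pos: [616.2, -63.9, 110.6]
ee_rot: [[-0.948, -0.319, 0.001], [-0.319, 0.948, -0.0], [-0.001, -0.001, -1.0]]
contact_force: [-1.6, -1.9, 7.9]
opening: 13.3
grip_force: 35.0
```

```bash
python3 -c "
from h import *
st()"
```

```text
t 15.88 phi 4.241 r 35.8 resist -2.5 radial 0.2 fz 7.9 op 13.3
```

Reverse resistance of −2.5 N while the wheel moves back means a clamp of about 16–18 N. I'll relieve the handle and release.

servo_tool:
  targets: [0.0014,-0.0006,0,0,0,0,8,0,0,0,0,0,0,8,0,0,0,0,0,0,8]

```text
time: 16.13
eef_pos: [616.1, -64.1, 110.6]
ee_rot: [[-0.948, -0.319, 0.002], [-0.319, 0.948, -0.0], [-0.002, -0.001, -1.0]]
contact_force: [2.0, 1.3, 6.1]
opening: 13.5
grip_force: 35.0
```

```bash
python3 -c "
from h import *
st()"
```

```text
t 16.13 phi 4.248 r 35.7 resist 2.4 radial 0.5 fz 6.1 op 13.5
```

Quick forward check, watching for the stiff-to-sliding break near 10 N.

servo_tool:
  targets: [0.0021,-0.001,0,0,0,0,8,0,0,0,0,0,0,8]

```text
time: 16.3
eef_pos: [615.8, -64.3, 110.7]
ee_rot: [[-0.948, -0.319, 0.002], [-0.319, 0.948, 0.001], [-0.003, -0.0, -1.0]]
contact_force: [5.5, 3.7, 5.6]
opening: 13.3
grip_force: 35.0
```

```bash
python3 -c "
from h import *
st()"
```

```text
t 16.30 phi 4.256 r 35.7 resist 6.5 radial 1.3 fz 5.6 op 13.3
```

servo_tool:
  targets: [0.0012,-0.0006,0,0,0,0,8,0,0,0,0,0,0,8]

```text
time: 16.47
eef_pos: [615.7, -64.3, 110.7]
ee_rot: [[-0.948, -0.32, 0.003], [-0.32, 0.948, 0.001], [-0.003, -0.0, -1.0]]
contact_force: [5.2, 4.2, 5.1]
opening: 13.3
grip_force: 35.0
```

```bash
python3 -c "
from h import *
st()"
```

```text
t 16.47 phi 4.259 r 35.7 resist 6.7 radial 0.7 fz 5.1 op 13.3
```

servo_tool:
  targets: [0,0,0,0,0,0,8,0,0,0,0,0,0,8]

```text
time: 16.63
eef_pos: [615.8, -64.3, 110.7]
ee_rot: [[-0.948, -0.32, 0.003], [-0.32, 0.948, 0.001], [-0.003, -0.0, -1.0]]
contact_force: [5.9, 4.8, 4.3]
opening: 13.0
grip_force: 35.0
```

```bash
python3 -c "
from h import *
st()"
```

```text
t 16.63 phi 4.259 r 35.7 resist 7.6 radial 0.7 fz 4.3 op 13.0
```

servo_tool:
  targets: [0.0012,-0.0006,0,0,0,0,8,0,0,0,0,0,0,8,0,0,0,0,0,0,8]

```text
time: 16.88
eef_pos: [615.6, -64.5, 110.7]
ee_rot: [[-0.948, -0.32, 0.003], [-0.319, 0.948, 0.001], [-0.003, 0.0, -1.0]]
contact_force: [6.9, 6.2, 4.0]
opening: 13.5
grip_force: 35.0
```

```bash
python3 -c "
from h import *
st()"
```

```text
t 16.88 phi 4.266 r 35.7 resist 9.3 radial 0.4 fz 4.0 op 13.5
```

Still stiff up to 9.3 N, so the clamp is about 16 N, with friction bracketed from both sides. Relaxing, opening and rising clear.

servo_tool:
  targets: [-0.0028,0.0013,0,0,0,0,8,0,0,0,0,0,0,8,0,0,0,0,0,0,20,0,0,0,0,0,0,40,0,0,0,0,0,0,40,0,0,-0.06,0,0,0,40,0,0,-0.1,0,0,0,40,0,0,-0.1,0,0,0,40,0,0,-0.06,0,0,0,40,0,0,0,0,0,0,40]
  squeeze: 5

```text
time: 17.72
eef_pos: [616.2, -64.8, 210.2]
ee_rot: [[-0.948, -0.319, 0.005], [-0.319, 0.948, -0.001], [-0.005, -0.003, -1.0]]
contact_force: [0.2, 0.1, 0.5]
opening: 39.9
grip_force: 0.0
```

servo_tool:
  targets: [0,0,0,0,0,0,40,0,0,0,0,0,0,40,0,0,0,0,0,0,40]

```text
time: 17.97
eef_pos: [614.6, -64.5, 204.0]
ee_rot: [[-0.948, -0.319, -0.002], [-0.319, 0.948, 0.0], [0.002, 0.001, -1.0]]
contact_force: [0.9, 0.2, -0.1]
opening: 40.2
grip_force: 0.0
```

```bash
python3 - <<'E'
from h import *
st();i=manip.capture('side')
# handle upright? black sleeve axis; expected from hinge at phi~4.25
w=np.array([590.7,-38.9,76]);H=w+35*(np.cos(4.25)*TX+np.sin(4.25)*TY)
e=proj("side",[H+[0,0,14],H+[0,0,64]]);print(e)
x0,y0=int(e[:,0].mean())-20,int(e[1,1])-12
g=cv2.cvtColor(i,cv2.COLOR_BGR2GRAY)[y0:y0+60,x0:x0+40];m=(g<28).astype('uint8')
n,l,s,c=cv2.connectedComponentsWithStats(m);k=1+np.argmax(s[1:,4]);ys,xs=np.where(l==k)
[print(y+y0,xs[ys==y].mean()+x0) for y in range(ys.min(),ys.max()+1,6)]
E
```

```text
t 17.97 phi 4.286 r 35.1 resist 0.8 radial 0.5 fz -0.1 op 40.2
[[403.19139324 277.72081194]
 [406.3566368  249.94251156]]
249 407.5
255 405.0
261 404.0
267 404.0
273 403.0
```

```bash
python3 -c "
from cell import manip
print(manip.finish_job())"
```

```text
the job is handed in; nothing more can be done
None
```

The handle is fully upright, the model is clamped against the end stop at an estimated 16 N, and the job is handed in with the gripper clear. While winding, the force briefly overshot to an estimated 26–29 N, close under the 30 N chip limit, before I backed it off.

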